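Rock the stuck radio battery out of its desk charger

TASK

The spare radio battery pack is stuck in the desk charger: two stiff sliding cheeks hook over its shoulders, and pulling straight up will not open them. Grip the pack by its narrow neck and rock it side to side in its seat, so that the pack itself pushes both cheeks back, then draw it up and finish while still holding it upright and still, directly above the charger with its foot about 2 cm clear of the cheek tops. Keep the gripper and arm off the charger and its cheeks, and leave the things around it where they are.

Things in the scene. Friction and masses are not known exactly. Their poses are not given: they have to be found in the camera images.
- charger: Grey charger, fixed, base 78 (x) x 130 (y) x 12 mm. Origin: centre of underside, on the desk; z up. Mid pocket holds the pack: floor z = 12; end walls (+-y) to z = 32, front/back walls to z = 48, all 1 mm off the pack, so it rocks only to +y or -y, about the line y = 0, z = 32 along x. Housings at y = +-43 to +-61, to z = 58. Two black cheeks between pocket and housings, tops at z = 82 mm.
- cheek_left (a joint): Left (+y) black cheek: stiff slide along charger y, m. 0 = fully in, grows outward, stop at 0.007; starts at 0 to 0.0015. Stays where left (5 N friction, no spring). At 0 its inner face is 1 mm off the pack's side and its lip overhangs the pack's shoulder by 5 mm, 3 mm above it. Rocking the pack about 0.2 rad to +y pushes it past 0.006; from about 0.0055 the upright pack passes its lip.
- cheek_right (a joint): Right (-y) cheek, mirror image of the left one: 0 = fully in, grows outward (-y), stop at 0.007; same friction, sizes and behaviour, pushed by rocking the pack to -y.
- cheek_left_lip (a point): Upper inner edge of the left cheek's lip: in the charger frame at x = 0, y = 15 mm + joint value, z = 82 mm.
- cheek_right_lip (a point): Upper inner edge of the right cheek's lip: in the charger frame at x = 0, y = -(15 mm + joint value), z = 82 mm.
- pack: Black battery pack standing loose in the charger, 0.11 to 0.22 kg, 24 (x) x 40 (y) x 112 mm tall. Origin: lowest point of its foot, on its axis (12 mm above the desk when seated); axes as the charger's. Foot rounded to radius 20 mm about x (centre z = 20, where it rocks); body 24 x 40 mm up to flat shoulders at z = 60; above them the neck, 24 (x) x 22 (y) mm, z = 60 to 112 mm.
- pack_grip (a point): Grip point in the middle of the neck, 98 mm above the pack's foot (110 mm above the desk when seated): pinch here from above across the 24 mm (x) thickness, fingers in front of and behind the neck, so that the cheeks at +-y stay clear of them.
- stamp: Bystander: rubber hand stamp with a turned knob handle, standing upright, 30 x 46 x 70 mm, on the charger's +y side. Origin: centre of its underside.
- slip_roll: Bystander: roll of slip paper standing on end, 52 mm diameter, 57 mm tall, on the charger's -y side. Origin: centre of its underside.
- coin_roll: Bystander: wrapped coin roll standing on end, 26 mm diameter, 52 mm tall, behind the -y end of the charger. Origin: centre of its underside.
There are look-alikes about, which are no part of the job. Several things have the shape of the pack; the one meant has the colours described above.

How it is judged:
By the outcome, as a careful person would: the job done as asked, in the order asked, and still so for the second after the job is handed in, while the arm keeps its last pose, push and grip.
It also fails if it takes over 43 s, if anything falls off the work surface, if the arm or the gripper's body presses on something with over 40 N, if the wrist force passes 120 N, or if a joint passes its speed limit or range.

ROBOT

A 7-joint arm with a two-finger parallel gripper is mounted at the origin on the work surface; the furniture and walls round the work are solid. World frame = base frame: x ahead of the robot, y to its left, z up, the work surface at z = 0. Lengths are in mm, angles in rad, forces in N, time in s.
With the tool pointing down it reaches from about 400 to 900 mm from the base axis. Payload 5.5 kg.
Tool frame: the origin (TCP) lies at the very end of the fingers, on their centre line; the grasp point (between the pads) lies 19 mm behind it; z points along the fingers, y is the direction in which the jaws open and shut (so a half turn about z gives the same grasp; the last joint's range is limited). The gripper opens to 85 mm and grips with 20 to 120 N. Pads are 22 mm wide; open, the fingers measure 114 mm over their backs; the gripper's body (76 mm by 85 mm) begins 54 mm behind the grasp point. The pads swing forward as they close: fully open they stand 13 mm farther back than shut.
Start: joints at [-1.042, 0.501, -0.427, 1.55, 0.221, 1.138, -0.21], TCP at [170.704, 627.184, 231.31] pointing down, gripper open.
Joint ranges: [-2.88, 2.88], [-0.31, 2.03], [-1.54, 1.56], [0.2, 2.42], [-1.41, 4.55], [0.19, 2.02], [-2.57, 2.57]. Speed limits (rad/s): [2.57, 2.57, 3.14, 3.14, 3.14, 3.14, 3.14].

INTERFACE

Orientations are given as a rotation vector (axis times angle).
In Python, from rig import robot gives the robot as it stands.
- The arm moves only by the shell command python3 -m creep 'ROWS' [OPENING] [FORCE]. ROWS is JSON, a list of rows, each a list of 4 numbers: the shift along the tool's x, y, z in mm, then the turn about the tool's z in rad. In form: [[dx, dy, dz, roll], ...]. A call has 1 to 10 rows; each row is the pose to reach, as a shift and turn from the pose commanded when the call began, along the tool's axes at that moment; what a row does not reach only later rows make up. A row lasts 1/12 s, in which the tool goes at most 41.7 mm and 7.16 degrees, less where a joint would pass 70% of its speed; a pose out of reach is approached as far as the arm can. A call with a gripper value outside its range is refused whole. OPENING is the finger opening in mm, from 0 to 85.4, set as the call begins (- or left out, the last holds). The fingers move at their own pace and stop on an object; FORCE is the grip in N (left out, the last holds). Time passes only in rows, so rows that repeat a pose let the fingers close. It gives the time, the measured TCP pose, the force and the opening at its end, in the units of the state.
- robot.observe(): the state, without advancing time (a new reading comes with each control period).
- robot.snapshot(name): name is "scene" or "top" or "wrist"; returns a dict with "img" (384x512x3 uint8, blue, green, red), "vertical_fov" (degrees; the focal length in pixels is half the picture's height over the tangent of half this angle, whatever the lens; pixels are square), "cx", "cy" (the principal point, pixels), "cam_to_world" (4x4, takes a point from camera to world coordinates); the wrist camera has in their place "mount" (4x4, takes a point from camera to tool coordinates, whose origin is the TCP and whose axes are the flange's). Camera axes: x right, y down, z forward; pixel columns grow to the right and rows downward; lengths in mm; the calibration is good to about 2 mm. A picture is of the moment at which its call begins: read the wrist's pose just before it. There is no depth.
- robot.hand_in(): hands the job in, once; it reports no verdict.
The state is a dict: "time_s": time; "joint_positions": joint angles; "joint_vel": joint speeds; "tau": joint torques, N m; "position": TCP position; "tcp_rot": TCP orientation; "force": force on the tool from outside, world axes, zero at the start; "torque": the same for the moment, N m; "grip_width": opening from 0.0 (shut) to 1.0 (fully open).
Only numpy, scipy, OpenCV 4.12 (cv2) and the standard library are available. Lean on these libraries where they do the work, as an engineer would, in place of code of your own. Each camera call takes 0.05 s, during which the arm holds its last target. There are 200 camera calls.

## Working session

There is one attempt and no reset: what is moved stays moved. The work goes in short steps, Python scripts to look and compute and a shell command to move; the robot and the scene stay as the last step left them, time stands still between calls to the robot, and variables do not carry over. Pictures are saved under pics/ and viewed, about 8 in all and at most 12, crops included, and the job is handed in when it is done.

```bash
mkdir -p pics; ls
python3 - <<'E'
from rig import robot
import cv2,numpy as np
o=robot.observe();print({k:np.round(v,3) for k,v in o.items()})
for n in("scene","top"):
    s=robot.snapshot(n);cv2.imwrite(f"pics/{n}0.png",s["img"]);np.savez(n+"0.npz",**{k:v for k,v in s.items()});print(n,s["vertical_fov"],s["cx"],s["cy"],np.round(s["cam_to_world"],3).tolist(),s.keys())
E
```

```text
pics
{'time_s': np.float64(0.0), 'joint_positions': array([-1.042,  0.502, -0.427,  1.551,  0.221,  1.138, -0.21 ]), 'joint_vel': array([ 0.001, -0.   ,  0.   ,  0.001,  0.   , -0.001,  0.001]), 'tau': array([ 1.0000e-03, -5.6951e+01, -5.8160e+00, -2.8094e+01,  1.1000e-02,
        1.2000e-02,  0.0000e+00]), 'position': array([170.601, 626.483, 230.242]), 'tcp_rot': array([-4.160e-01, -3.114e+00,  3.000e-03]), 'force': array([ 0.03 , -0.244, -0.033]), 'torque': array([ 0.013, -0.01 ,  0.055]), 'grip_width': np.float64(1.0)}
scene 46.226758570614315 266.2735980101232 191.27759507577952 [[0.668, -0.486, 0.563, 39.896], [-0.744, -0.448, 0.496, -374.161], [0.011, -0.75, -0.661, 653.982], [0.0, 0.0, 0.0, 1.0]] dict_keys(['img', 'vertical_fov', 'cx', 'cy', 'cam_to_world'])
top 50.956977697977955 251.0224749593846 190.93768138889763 [[-0.018, -0.981, 0.195, 320.829], [-1.0, 0.017, -0.007, 64.05], [0.003, -0.195, -0.981, 996.452], [0.0, 0.0, 0.0, 1.0]] dict_keys(['img', 'vertical_fov', 'cx', 'cy', 'cam_to_world'])
```

View pics/scene0.png

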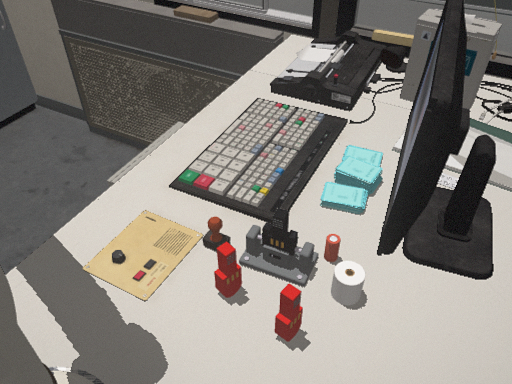

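View pics/top0.png

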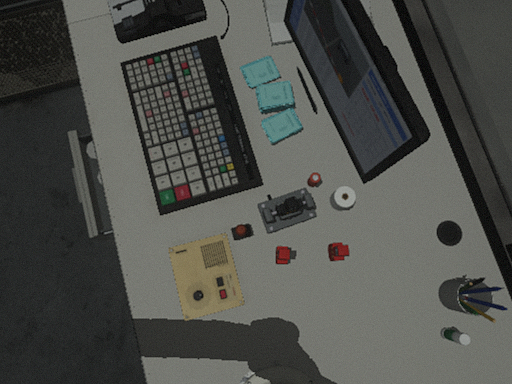

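The pack candidates are the black one in the charger (scene 279,228 / top 288,208) and two red look-alikes (scene 228,270 and 288,312). I choose the black one. The stamp is at top (242,231), the slip roll at (344,198) and the coin roll at (315,180). Next I'll check a close crop.

Run:
```python
import cv2,numpy as np
a=cv2.imread("pics/scene0.png")[195:295,190:350];b=cv2.imread("pics/top0.png")[165:245,225:365]
a=cv2.resize(a,(800,500),interpolation=cv2.INTER_CUBIC)
b=cv2.resize(b,(840,480),interpolation=cv2.INTER_CUBIC)[:,:800]
cv2.imwrite("pics/c1.png",np.clip(a*1.6,0,255).astype('uint8'));cv2.imwrite("pics/c2.png",np.clip(b*1.8,0,255).astype('uint8'))
```

```text
(no output)
```

View pics/c2.png

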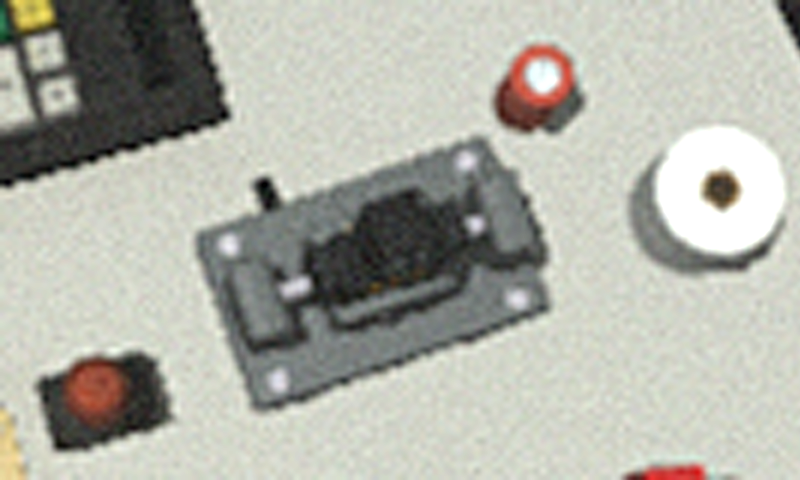

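The crop shows the black pack in the charger at crop (395,230). The base corners are at about (200,233), (485,140), (548,305) and (258,408), and the screws at (228,244), (467,160), (517,298) and (279,381). Next I'll work out the charger pose.

```bash
cat > h.py <<'E'
import numpy as np
def ray(px,s,z,T=None):
    T=s["cam_to_world"] if T is None else T
    f=384/2/np.tan(np.radians(float(s["vertical_fov"]))/2)
    d=T[:3,:3]@np.array([(px[0]-s["cx"])/f,(px[1]-s["cy"])/f,1]);c=T[:3,3]
    return c+d*(z-c[2])/d[2]
def proj(P,s,T=None):
    T=s["cam_to_world"] if T is None else T
    f=384/2/np.tan(np.radians(float(s["vertical_fov"]))/2)
    q=T[:3,:3].T@(np.array(P,float)-T[:3,3]);return np.array([s["cx"]+f*q[0]/q[2],s["cy"]+f*q[1]/q[2]])
E
python3 - <<'E'
from h import *
from rig import robot
from scipy.spatial.transform import Rotation as R
s=np.load("top0.npz")
g=lambda p,z:ray((225+(p[0]+.5)/6-.5,165+(p[1]+.5)/6-.5),s,z)
for L in([(200,233),(485,140),(548,305),(258,408)],[(228,244),(467,160),(517,298),(279,381)]):
    Q=np.array([g(p,12) for p in L]);c=Q.mean(0);v=Q[0]+Q[3]-Q[1]-Q[2] # +y dir
    w=Q[0]+Q[1]-Q[2]-Q[3]
    print(c,np.linalg.norm(v)/2,np.linalg.norm(w)/2,"yaw from y",np.arctan2(-v[0],v[1]),"from x",np.arctan2(w[1],w[0]))
print("stamp",g((97,385),60),"coin",g((543,75),52),"slip",g((720,190),57))
o=robot.observe();print(R.from_rotvec(o["tcp_rot"]).as_matrix().round(3))
E
```

```text
[467.34888048 -29.99330481  12.        ] 125.81570404159442 74.50233578616064 yaw from y 0.31153194411568785 from x 0.3053897586516098
[467.55390031 -29.95589596  12.        ] 104.70365156406521 60.47868915418145 yaw from y 0.3199923656525023 from x 0.315015952742605
stamp [417.39084498  83.25187782  60.        ] coin [539.45810523 -97.16289671  52.        ] slip [ 490.41553522 -164.02195658   57.        ]
[[-0.965  0.263 -0.   ]
 [ 0.263  0.965 -0.002]
 [ 0.    -0.002 -1.   ]]
```

View pics/c1.png

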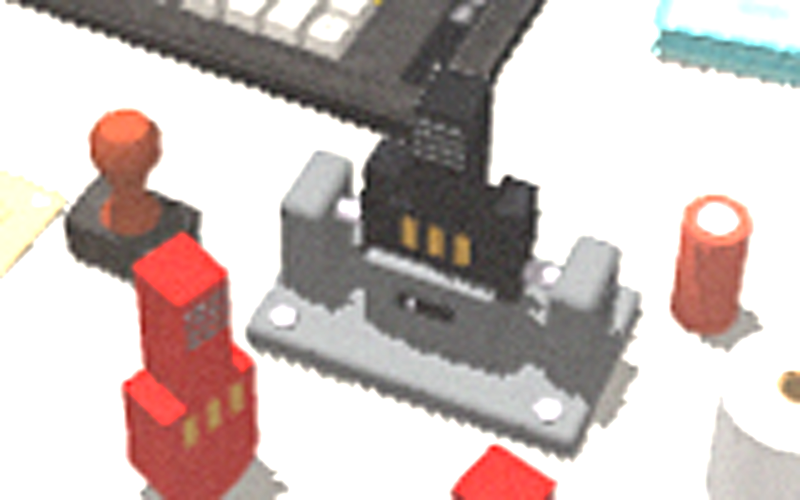

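Pack and charger identified: centre about (467.5, -30), yaw about 0.315, neck upright. I'll move above it, bulging outwards from the base.

```bash
python3 -m creep '[[-15,-13,0,0.03],[-40,-37,0,0.08],[-68,-65,0,0.14],[-97,-94,0,0.2],[-126,-122,0,0.25],[-155,-151,0,0.31],[-184,-179,0,0.36],[-212,-207,0,0.42],[-239,-233,0,0.47],[-260,-253,0,0.5]]' 85
python3 - <<'E'
from h import *
from rig import robot
from scipy.spatial.transform import Rotation as R
o=robot.observe();M=R.from_rotvec(o["tcp_rot"]).as_matrix();print(M.round(3))
print(M.T@(np.array([467.5,-30,230])-o["position"]), "roll", np.arctan2(M[1,1],M[0,1])-.315)
E
```

```text
time_s: 0.93
position: [356.3, 311.3, 231.1]
tcp_rot: [1.181, 2.911, -0.002]
force: [1.1, -0.6, 0.2]
grip_width: 0.996
[[-0.717  0.697 -0.   ]
 [ 0.697  0.717 -0.001]
 [-0.001 -0.001 -1.   ]]
[-317.54005934 -167.35165604    1.4882456 ] roll 0.4848784088447227
```

```bash
python3 -m creep '[[-20,-10,0,0.03],[-55,-29,0,0.1],[-92,-48,0,0.16],[-128,-67,0,0.22],[-164,-86,0,0.28],[-200,-105,0,0.34],[-236,-124,0,0.4],[-270,-142,0,0.44],[-300,-158,0,0.48],[-317,-167,0,0.485]]'; python3 -m creep '[[0,0,0,0],[0,0,0,0],[0,0,0,0]]'
python3 - <<'E'
from h import *
from rig import robot
import cv2
from scipy.spatial.transform import Rotation as R
o=robot.observe();M=R.from_rotvec(o["tcp_rot"]).as_matrix()
print(M.T@(np.array([467.5,-30,230])-o["position"]), "roll", np.arctan2(M[1,1],M[0,1])-.315)
s=robot.snapshot("wrist");T=np.eye(4);T[:3,:3]=M;T[:3,3]=o["position"];T=T@s["mount"]
np.savez("w1.npz",T=T,**s);print(s["mount"].round(2).tolist(),s["vertical_fov"])
cv2.imwrite("pics/w1.png",np.clip(cv2.resize(s["img"],(800,600),interpolation=cv2.INTER_CUBIC)*1.6,0,255).astype('uint8'))
c,sn=np.cos(.315),np.sin(.315)
C=lambda p:np.array([467.5+c*p[0]-sn*p[1],-30+sn*p[0]+c*p[1],p[2]])
for p in[(12,11,124),(12,-11,124),(-12,-11,124),(-12,11,124),(39,65,12),(-39,65,12),(39,-65,12),(-39,-65,12)]:print(p,(proj(C(p),s,T)+.5)*800/512-.5)
E
```

```text
time_s: 1.77
position: [468.3, -29.9, 231.3]
tcp_rot: [1.847, 2.54, -0.002]
force: [0.5, -0.3, 0.5]
grip_width: 0.999
time_s: 2.02
position: [467.4, -24.4, 230.9]
tcp_rot: [-1.837, -2.547, 0.0]
force: [-0.6, 0.0, 0.6]
grip_width: 1.001
[-5.39183233 -1.66436735  0.90811681] roll 0.005943582576515172
[[0.0, -0.95, -0.32, 81.06], [1.0, 0.0, -0.0, -0.93], [0.0, -0.32, 0.95, -143.44], [0.0, 0.0, 0.0, 1.0]] 71.05935544808564
(12, 11, 124) [413.81140902 289.13573693]
(12, -11, 124) [413.08653992 322.1275586 ]
(-12, -11, 124) [375.51411298 321.85636994]
(-12, 11, 124) [375.23843896 288.85599576]
(39, 65, 12) [442.13024884 188.65904418]
(-39, 65, 12) [348.65290923 187.97128138]
(39, -65, 12) [436.22195999 332.77328596]
(-39, -65, 12) [352.56097237 332.1703579 ]
```

View pics/w1.png

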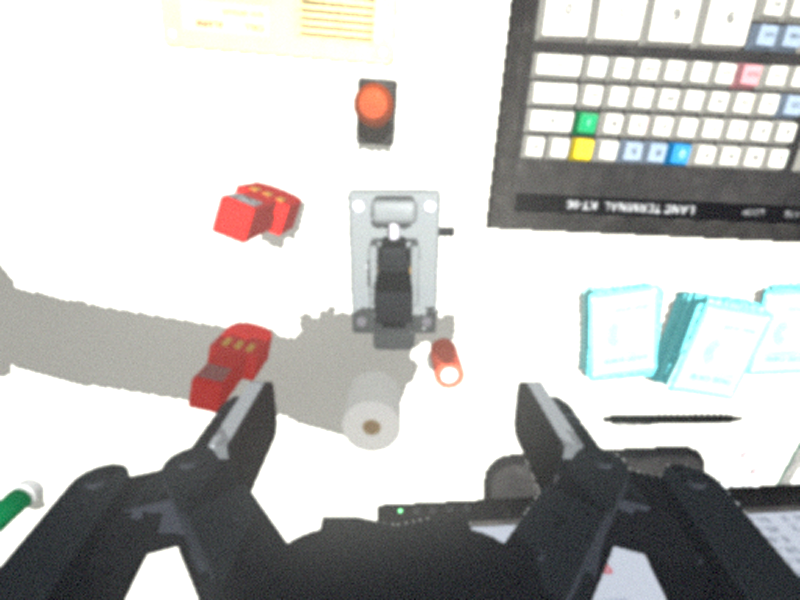

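The wrist view shows the charger within about 1 mm of prediction: base top corners near (349,190) and (439,191), neck top around (394,305). Both red look-alikes stay off to the left. I'll descend to z≈150 for a close look.

```bash
python3 -m creep '[[-2,-1,8,0.006],[-5,-1.7,25,0.006],[-5.4,-1.7,45,0.006],[-5.4,-1.7,63,0.006],[-5.4,-1.7,74,0.006],[-5.4,-1.7,80,0.006],[-5.4,-1.7,80,0.006],[-5.4,-1.7,80,0.006],[-5.4,-1.7,80,0.006]]'
python3 - <<'E'
from h import *
from rig import robot
import cv2
from scipy.spatial.transform import Rotation as R
o=robot.observe();M=R.from_rotvec(o["tcp_rot"]).as_matrix()
print(M.T@(np.array([467.5,-30,150])-o["position"]), "roll", np.arctan2(M[1,1],M[0,1])-.315)
s=robot.snapshot("wrist");T=np.eye(4);T[:3,:3]=M;T[:3,3]=o["position"];T=T@s["mount"]
np.savez("w2.npz",T=T,**s)
im=s["img"][130:340,150:350]
im=(255*(im/255.)**.55).astype('uint8')
cv2.imwrite("pics/w2.png",cv2.resize(im,None,fx=2.8,fy=2.8,interpolation=cv2.INTER_CUBIC))
c,sn=np.cos(.315),np.sin(.315)
C=lambda p:np.array([467.5+c*p[0]-sn*p[1],-30+sn*p[0]+c*p[1],p[2]])
for p in[(12,11,124),(12,-11,124),(-12,-11,124),(-12,11,124),(12,15,82),(-12,15,82),(39,65,12),(-39,65,12),(39,-65,12),(-39,-65,12)]:
  print(p,((proj(C(p),s,T)-[150,130]+.5)*2.8-.5).round(1))
E
```

```text
time_s: 2.82
position: [468.6, -30.7, 151.9]
tcp_rot: [1.845, 2.541, 0.001]
force: [-0.4, 0.0, 0.6]
grip_width: 0.995
[ 0.96108023 -0.81617618  1.92831706] roll -0.00036879339935030897
(12, 11, 124) [338.2 222.2]
(12, -11, 124) [336.4 302.6]
(-12, -11, 124) [242.  302.6]
(-12, 11, 124) [240.3 222.2]
(12, 15, 82) [329.6 156.5]
(-12, 15, 82) [248.6 156.5]
(39, 65, 12) [396.4 -31.4]
(-39, 65, 12) [181.7 -31.5]
(39, -65, 12) [382.1 290.7]
(-39, -65, 12) [195.5 290.6]
```

View pics/w2.png

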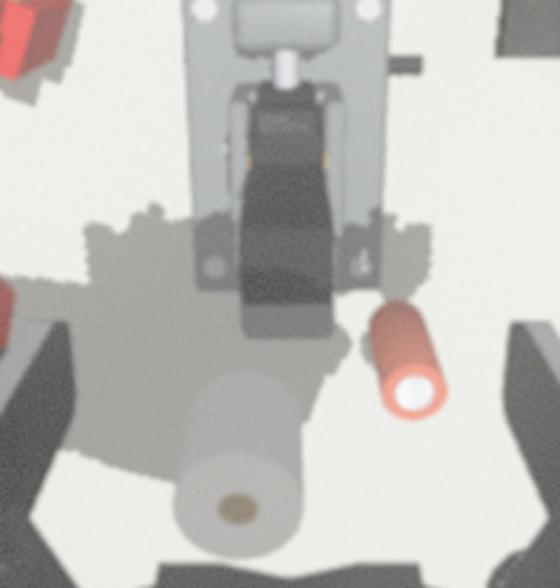

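The close view confirms the neck top spans crop x 242–333 and y 222–302, within 0.5 mm of the prediction. The shaded grey strip below it is the -y housing. I'll go down and grip.

```bash
python3 -m creep '[[0.5,-0.5,8,0],[1,-1.1,24,0],[1,-1.1,40,0],[1,-1.1,52,0],[1,-1.1,59,0],[1,-1.1,61,0],[1,-1.1,61,0],[1,-1.1,61,0],[1,-1.1,61,0]]'; python3 -m creep '[[0,0,0,0],[0,0,0,0],[0,0,0,0],[0,0,0,0],[0,0,0,0],[0,0,0,0],[0,0,0,0],[0,0,0,0],[0,0,0,0],[0,0,0,0]]' 15 40;  python3 -m creep '[[0,0,0,0],[0,0,0,0],[0,0,0,0]]'
```

```text
time_s: 3.62
position: [467.3, -30.4, 91.0]
tcp_rot: [1.846, 2.54, 0.001]
force: [0.0, -1.0, 0.9]
grip_width: 0.995
time_s: 4.45
position: [466.7, -30.3, 90.4]
tcp_rot: [1.847, 2.541, 0.0]
force: [-1.2, -0.4, 3.7]
grip_width: 0.275
time_s: 4.7
position: [466.7, -30.4, 90.4]
tcp_rot: [1.847, 2.541, 0.0]
force: [-1.7, -0.1, 4.8]
grip_width: 0.277
```

Gripped at 23.6 mm. Next I'll rock towards +y (tool +x) along the arc with the 78 mm radius.

```bash
python3 -m creep '[[1,0,0,0],[2.5,0,0,0],[4,0,0.1,0],[5.5,0,0.2,0],[7,0,0.3,0],[8,0,0.4,0]]'; python3 -m creep '[[1.5,0,0.3,0],[3,0,0.4,0],[4.5,0,0.6,0],[6,0,0.9,0],[7,0,1.1,0],[8,0,1.3,0],[8,0,1.3,0]]';python3 -m creep '[[0,0,0,0],[0,0,0,0]]'
python3 - <<'E'
from h import *
from rig import robot
import cv2
s=robot.snapshot("wrist");cv2.imwrite("pics/w3.png",s["img"])
s=robot.snapshot("scene");im=s["img"][180:290,215:345]
cv2.imwrite("pics/s3.png",cv2.resize((255*(im/255.)**.6).astype('uint8'),None,fx=5,fy=5,interpolation=cv2.INTER_CUBIC))
E
```

```text
time_s: 5.2
position: [465.8, -25.3, 90.4]
tcp_rot: [1.846, 2.536, -0.0]
force: [2.5, -9.5, 4.6]
grip_width: 0.276
time_s: 5.78
position: [463.7, -17.8, 89.3]
tcp_rot: [1.846, 2.536, 0.0]
force: [1.9, -8.0, 4.7]
grip_width: 0.274
time_s: 5.95
position: [463.7, -17.8, 89.4]
tcp_rot: [1.846, 2.536, 0.0]
force: [2.2, -7.5, 5.7]
grip_width: 0.276
```

View pics/s3.png

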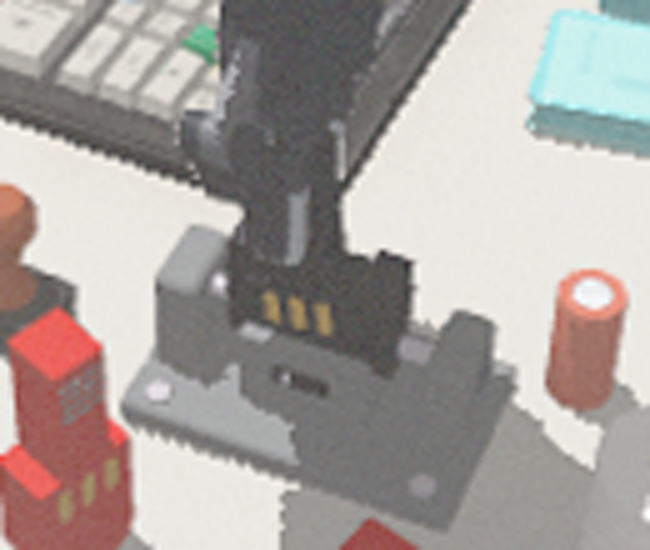

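The pack is leaning towards +y and the left rod is shorter. Measured travel is only 13 mm (about 0.167 rad), so I'll push further until about 16 mm measured.

```bash
python3 -m creep '[[1,0,0.2,0],[2,0,0.4,0],[3,0,0.6,0],[3,0,0.6,0],[3,0,0.6,0]]'; python3 -m creep '[[0.5,0,0.1,0],[0.8,0,0.2,0],[0.8,0,0.2,0],[0.8,0,0.2,0]]'
```

```text
time_s: 6.47
position: [462.8, -14.8, 88.7]
tcp_rot: [1.846, 2.536, 0.001]
force: [2.6, -8.7, 5.8]
grip_width: 0.275
time_s: 6.8
position: [462.7, -14.3, 88.6]
tcp_rot: [1.846, 2.535, 0.001]
force: [2.3, -8.4, 5.3]
grip_width: 0.272
```

```bash
python3 -m creep '[[0.5,0,0.1,0],[0.9,0,0.2,0],[0.9,0,0.2,0],[0.9,0,0.2,0]]'; python3 -m creep '[[-1.5,0,-0.3,0],[-4,0,-0.9,0],[-6.5,0,-1.4,0],[-9,0,-1.8,0],[-11.5,0,-2.2,0],[-14,0,-2.5,0],[-16.5,0,-2.7,0],[-19,0,-2.8,0],[-20.7,0,-2.8,0],[-20.7,0,-2.8,0]]'
```

```text
time_s: 7.13
position: [462.4, -13.4, 88.4]
tcp_rot: [1.846, 2.535, 0.001]
force: [1.4, -8.2, 4.9]
grip_width: 0.272
time_s: 7.97
position: [465.9, -27.5, 90.3]
tcp_rot: [-1.842, -2.541, -0.002]
force: [-0.7, 6.5, 2.9]
grip_width: 0.275
```

Now the -y side, mirrored.

```bash
python3 -m creep '[[-1.5,0,0,0],[-3.5,0,0.1,0],[-5.5,0,0.2,0],[-7.5,0,0.4,0],[-9.5,0,0.6,0],[-11.5,0,0.9,0],[-13.5,0,1.2,0],[-15,0,1.5,0],[-16,0,1.7,0],[-16,0,1.7,0]]'; python3 -m creep '[[-1,0,0.2,0],[-2,0,0.4,0],[-3,0,0.7,0],[-3.7,0,0.8,0],[-3.7,0,0.8,0],[-3.7,0,0.8,0]]'
python3 - <<'E'
from h import *
from rig import robot
o=robot.observe();d=o["position"]-np.array([467.5,-30,0]);c,s=np.cos(.315),np.sin(.315)
print("charger",c*d[0]+s*d[1],-s*d[0]+c*d[1])
E
```

```text
time_s: 8.8
position: [470.7, -41.8, 88.7]
tcp_rot: [-1.841, -2.541, -0.003]
force: [-2.1, 8.5, 7.2]
grip_width: 0.273
time_s: 9.3
position: [471.8, -45.1, 88.0]
tcp_rot: [-1.84, -2.541, -0.003]
force: [-2.9, 8.1, 8.1]
grip_width: 0.274
charger -0.5786073269434331 -15.727418123103172
```

```bash
python3 -m creep '[[-0.8,0,0.2,0],[-1.6,0,0.3,0],[-1.6,0,0.3,0],[-1.6,0,0.3,0]]'; python3 -m creep '[[1.5,0,-0.3,0],[4,0,-0.9,0],[6.5,0,-1.4,0],[9,0,-1.8,0],[11.5,0,-2.2,0],[14,0,-2.5,0],[16.5,0,-2.7,0],[19,0,-2.8,0],[21.3,0,-2.8,0],[21.3,0,-2.8,0]]';python3 -m creep '[[0,0,0,0],[0,0,0,0]]'
python3 - <<'E'
from h import *
from rig import robot
import cv2
from scipy.spatial.transform import Rotation as R
o=robot.observe();d=o["position"]-np.array([467.5,-30,0]);c,s=np.cos(.315),np.sin(.315)
print("charger",c*d[0]+s*d[1],-s*d[0]+c*d[1])
s=robot.snapshot("scene");im=s["img"][180:290,215:345]
a=cv2.resize((255*(im/255.)**.6).astype('uint8'),None,fx=4,fy=4,interpolation=cv2.INTER_CUBIC)
w=robot.snapshot("wrist")["img"][100:320,170:335]
w=cv2.resize((255*(w/255.)**.55).astype('uint8'),None,fx=2,fy=2,interpolation=cv2.INTER_CUBIC)[:440,:275]
cv2.imwrite("pics/s4.png",np.hstack([a,w]))
E
```

```text
time_s: 9.63
position: [472.3, -46.6, 87.7]
tcp_rot: [-1.84, -2.541, -0.003]
force: [-1.9, 9.7, 7.7]
grip_width: 0.276
time_s: 10.47
position: [467.9, -33.0, 91.3]
tcp_rot: [1.847, 2.536, -0.001]
force: [1.9, -6.2, 3.8]
grip_width: 0.274
time_s: 10.63
position: [468.0, -33.0, 91.3]
tcp_rot: [1.847, 2.536, -0.001]
force: [1.9, -6.5, 4.9]
grip_width: 0.276
charger -0.5036475669273368 -3.0408358490103065
```

View pics/s4.png

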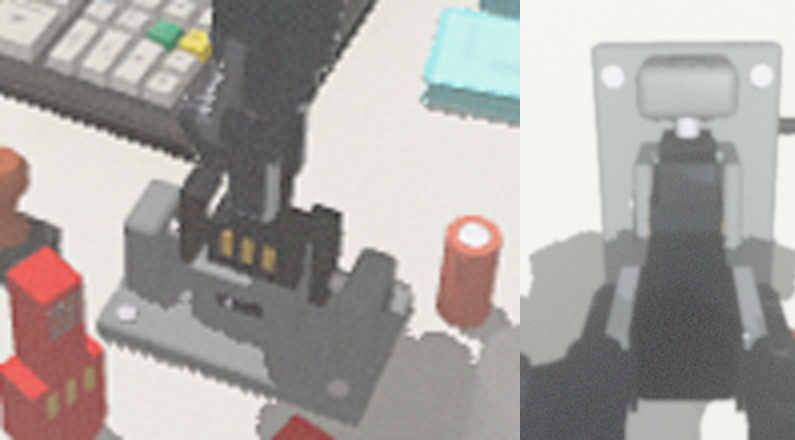

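Both cheeks are visibly back, and the pack is still leaning about 3 mm towards -y. I'll bring it upright and compare the lip pixels with the projection.

```bash
python3 -m creep '[[1.5,0,0,0],[3,0,0,0],[3,0,0,0],[3,0,0,0]]'
python3 - <<'E'
from h import *
from rig import robot
import cv2
o=robot.observe();d=o["position"]-np.array([467.5,-30,0]);c,sn=np.cos(.315),np.sin(.315)
print("charger",c*d[0]+sn*d[1],-sn*d[0]+c*d[1],o["force"])
s=robot.snapshot("scene");x0,y0,f=235,210,8
im=s["img"][y0:y0+64,x0:x0+80]
a=cv2.resize((255*(im/255.)**.45).astype('uint8'),None,fx=f,fy=f,interpolation=cv2.INTER_CUBIC)
cv2.imwrite("pics/s5.png",a)
C=lambda p:np.array([467.5+c*p[0]-sn*p[1],-30+sn*p[0]+c*p[1],p[2]])
P=lambda p:((proj(C(p),s)-[x0,y0]+.5)*f-.5).round(0).tolist()
for x in(-12,12):
  for j in(0,3,6): print(x,j,"L",P((x,15+j,82)),"R",P((x,-15-j,82)))
print("base",P((-39,65,12)),P((-39,-65,12)),"housL",P((-18,43,58)),"housR",P((-18,-43,58)),"shoulder L",P((-12,20,72)),"R",P((-12,-20,72)),"neck base",P((-12,11,72)),P((-12,-11,72)))
E
```

```text
time_s: 11.07
position: [467.1, -30.4, 91.3]
tcp_rot: [1.847, 2.536, -0.001]
force: [2.1, -5.8, 4.5]
grip_width: 0.273
charger -0.49268202144854056 -0.27332833410449264 [ 2.08834895 -5.75466449  4.53891436]
-12 0 L [277.0, 175.0] R [405.0, 217.0]
-12 3 L [265.0, 171.0] R [417.0, 222.0]
-12 6 L [252.0, 167.0] R [430.0, 226.0]
12 0 L [320.0, 104.0] R [446.0, 144.0]
12 3 L [308.0, 100.0] R [458.0, 148.0]
12 6 L [296.0, 96.0] R [471.0, 153.0]
base [27.0, 398.0] [557.0, 588.0] housL [150.0, 230.0] housR [510.0, 351.0] shoulder L [256.0, 200.0] R [424.0, 256.0] neck base [293.0, 212.0] [386.0, 243.0]
```

View pics/s5.png

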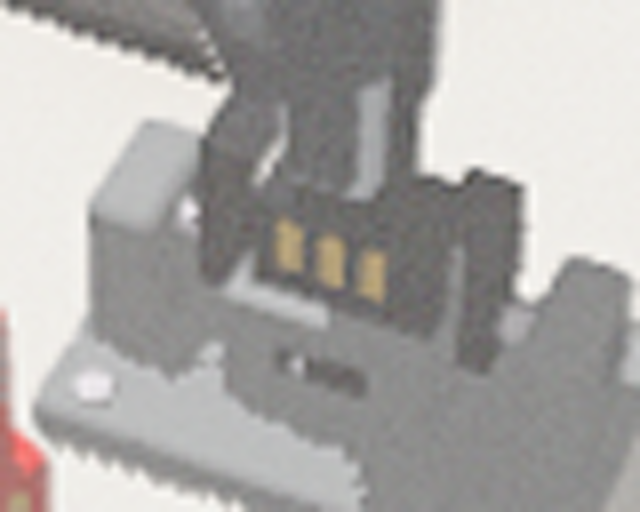

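The pack is upright (grip at y≈-0.3), and gaps show between pack and cheeks on both sides. I'll relieve the lateral preload, then test-lift gently while watching the force.

```bash
python3 -m creep '[[0.8,0,0,0],[0.8,0,0,0],[-0.5,0,0,0],[-1.8,0,0,0],[-1.8,0,0,0],[-1.8,0,0,0]]'; python3 -m creep '[[0,0,-0.7,0],[0,0,-1.5,0],[0,0,-2.2,0],[0,0,-3,0],[0,0,-3,0]]';python3 -m creep '[[0,0,-0.7,0],[0,0,-1.5,0],[0,0,-2.2,0],[0,0,-3,0],[0,0,-3,0]]'
```

```text
time_s: 11.62
position: [466.9, -30.2, 90.7]
tcp_rot: [1.847, 2.54, -0.0]
force: [2.7, -5.0, 3.0]
grip_width: 0.275
time_s: 12.03
position: [466.7, -29.8, 93.2]
tcp_rot: [1.846, 2.541, -0.0]
force: [4.6, -3.6, -2.5]
grip_width: 0.276
time_s: 12.45
position: [466.6, -29.4, 96.1]
tcp_rot: [1.846, 2.541, 0.0]
force: [3.9, -3.3, -3.5]
grip_width: 0.274
```

```bash
python3 -m creep '[[0,0,-1,0],[0,0,-3,0],[0,0,-5,0],[0,0,-7,0],[0,0,-9,0],[0,0,-10,0],[0,0,-10,0]]';python3 -m creep '[[0,0,-3,0],[0,0,-7,0],[0,0,-12,0],[0,0,-17,0],[0,0,-22,0],[0,0,-27,0],[0,0,-30,0],[0,0,-30,0]]'
```

```text
time_s: 13.03
position: [466.6, -29.5, 106.1]
tcp_rot: [1.846, 2.541, -0.0]
force: [3.8, -3.3, -1.6]
grip_width: 0.277
time_s: 13.7
position: [465.3, -29.9, 136.2]
tcp_rot: [-1.846, -2.541, 0.003]
force: [-0.2, -5.4, 2.1]
grip_width: 0.275
```

```bash
python3 -m creep '[[0,0,-3,0],[0,0,-8,0],[0,0,-14,0],[0,0,-21,0],[0,0,-28,0],[0,0,-35,0],[0,0,-40,0],[0,0,-43,0],[0,0,-44,0],[0,0,-44,0]]'; python3 -m creep '[[0,0,0,0],[0,0,0,0],[0,0,0,0],[0,0,0,0]]'
python3 - <<'E'
from h import *
from rig import robot
import cv2
o=robot.observe();d=o["position"]-np.array([467.5,-30,0]);c,sn=np.cos(.315),np.sin(.315)
print("charger",c*d[0]+sn*d[1],-sn*d[0]+c*d[1],o["force"])
s=robot.snapshot("scene");x0,y0,f=215,170,5
im=s["img"][y0:y0+115,x0:x0+130]
a=cv2.resize((255*(im/255.)**.5).astype('uint8'),None,fx=f,fy=f,interpolation=cv2.INTER_CUBIC)
cv2.imwrite("pics/s6.png",a)
C=lambda p:np.array([467.5+c*p[0]-sn*p[1],-30+sn*p[0]+c*p[1],p[2]])
P=lambda p:((proj(C(p),s)-[x0,y0]+.5)*f-.5).round(0).tolist()
z=102
print("foot",P((-12,0,z)),"sideL",P((-12,20,z+20)),"sideR",P((-12,-20,z+20)),"shL",P((-12,20,z+60)),"shR",P((-12,-20,z+60)))
for j in(0,3,6):print(j,"L",P((-12,15+j,82)),"R",P((-12,-15-j,82)))
E
```

```text
time_s: 14.53
position: [466.4, -29.1, 180.7]
tcp_rot: [1.847, 2.541, 0.001]
force: [-0.4, 0.1, -1.7]
grip_width: 0.275
time_s: 14.87
position: [466.0, -29.2, 180.1]
tcp_rot: [-1.847, -2.541, 0.001]
force: [0.2, -0.1, -1.3]
grip_width: 0.275
charger -1.159996802454384 1.184558413396849 [ 0.15109768 -0.1229525  -1.3199944 ]
foot [314.0, 282.0] sideL [261.0, 223.0] sideR [371.0, 258.0] shL [263.0, 135.0] shR [377.0, 170.0]
0 L [273.0, 309.0] R [353.0, 336.0]
3 L [265.0, 307.0] R [361.0, 338.0]
6 L [257.0, 304.0] R [369.0, 341.0]
```

View pics/s6.png

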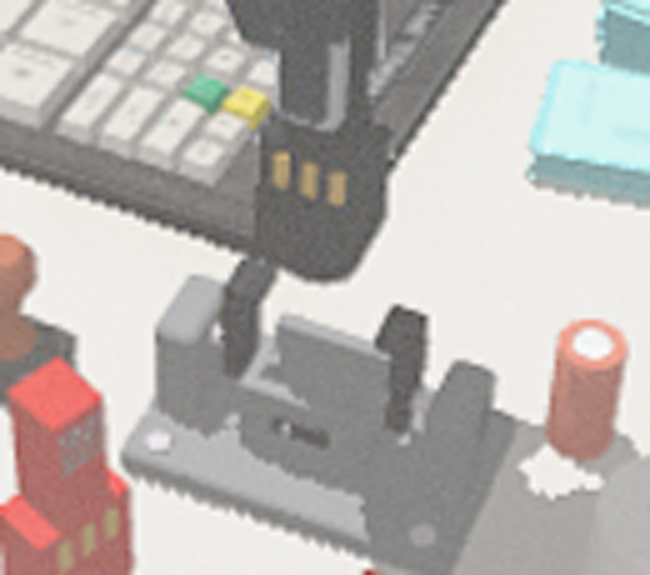

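The pack is out and upright, with its foot tip at crop (318,283) against (314,282) predicted for z=102. The cheeks are apart. I'll recentre by about 1 mm, let it settle and check tilt and neighbours once.

```bash
python3 -m creep '[[-0.6,0.4,0,0],[-1.2,0.8,0,0],[-1.2,0.8,0,0],[-1.2,0.8,0,0],[-1.2,0.8,0,0],[-1.2,0.8,0,0],[-1.2,0.8,0,0]]'
python3 - <<'E'
from h import *
from rig import robot
import cv2
o=robot.observe();d=o["position"]-np.array([467.5,-30,0]);c,sn=np.cos(.315),np.sin(.315)
print("charger",c*d[0]+sn*d[1],-sn*d[0]+c*d[1],o["position"][2],o["force"],abs(o["joint_vel"]).max())
s=robot.snapshot("scene");x0,y0,f=255,190,10
im=s["img"][y0:y0+50,x0:x0+50]
a=cv2.resize((255*(im/255.)**.45).astype('uint8'),None,fx=f,fy=f,interpolation=cv2.INTER_CUBIC)
C=lambda p:np.array([467.5+c*p[0]-sn*p[1],-30+sn*p[0]+c*p[1],p[2]])
P=lambda p:((proj(C(p),s)-[x0,y0]+.5)*f-.5).round(0).astype(int)
z=102
th=np.linspace(0,np.pi,20);L=[(-12,20,z+60)]+[(-12,20*np.cos(t),z+20-20*np.sin(t)) for t in th]+[(-12,-20,z+60)]
cv2.polylines(a,[np.array([P(p) for p in L])],True,(0,0,255),1)
t=robot.snapshot("top")["img"];A=np.load("top0.npz")["img"]
for n,(u,v) in dict(stamp=(242,231),coin=(315,180),slip=(344,198),redA=(286,255),redB=(339,251)).items():
  print(n,np.abs(t[v-9:v+10,u-9:u+10].astype(int)-A[v-9:v+10,u-9:u+10]).mean().round(1))
t=cv2.resize(t[165:245,225:300],None,fx=4,fy=4);b=np.zeros((500,300,3),'uint8');b[:320]=t
cv2.imwrite("pics/s7.png",np.hstack([a,b]))
E
```

```text
time_s: 15.5
position: [467.4, -30.1, 180.4]
tcp_rot: [-1.847, -2.541, -0.0]
force: [0.5, 0.3, -1.2]
grip_width: 0.278
charger -0.16591961040231593 -0.04679241175537572 180.4005103081305 [ 0.54961728  0.28644749 -1.1962993 ] 0.0018628125192701622
stamp 3.5
coin 27.6
slip 41.4
redA 3.4
redB 47.3
```

View pics/s7.png

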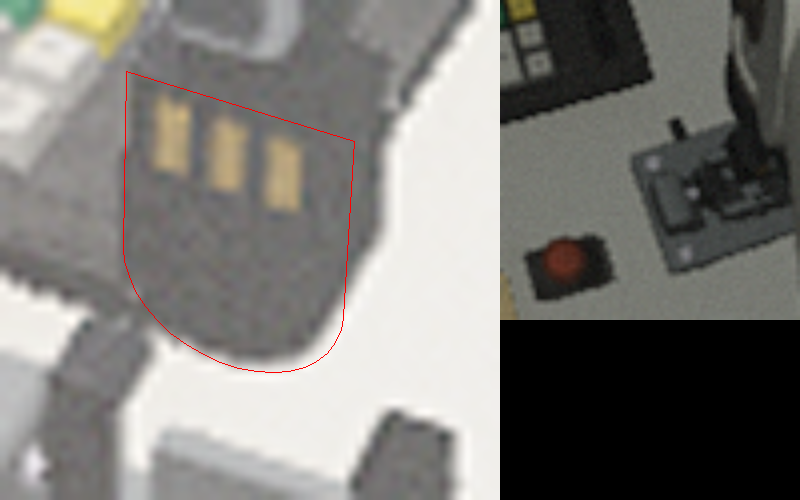

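The overlay fits within about 2 px. The pack is upright to about 1°, centred, and held still 20–22 mm above the cheek tops, and the stamp is unchanged. The high differences for the coin and slip rolls in the top view come from the arm covering them or its shadow. Scene crops show the coin roll unmoved, and nothing came near either roll. Handing in.

```bash
python3 -c "
from rig import robot
o=robot.observe();print(o['time_s'],o['position'],o['force'],o['grip_width']);print(robot.hand_in())"
```

```text
15.6 [467.35982982 -30.09968914 180.38746455] [ 0.29149611 -1.68992122 -1.27895587] 0.27516569471369706
the job is handed in; nothing more can be done
None
```

The pack is out of the charger and was handed in at 15.6 s, still gripped and held upright above it. I pinched the neck across its 24 mm thickness at 40 N and rocked it about 17.5 mm (0.22 rad) to +y, then about 17.3 mm to -y. After bringing it upright I drew it straight up.

**What the last checks showed:**
- **Cheeks:** both looked pushed back in the images. The vertical force stayed under 4 N on the way up, so neither lip caught. Their exact travel was not measured.
- **Position:** by measurement the gripper is within 0.2 mm of the centre I estimated for the charger, and the arm is still.
- **Tilt:** by the image overlay, about 1° or less.
- **Height:** the foot is about 20 mm above the cheek tops by arm travel. The camera overlay put it about 2 mm higher, which is within the calibration error.
- **Bystanders:** the stamp is unchanged and the coin roll looked unmoved. In the last top view the arm or its shadow covered both rolls, so the slip roll was not re-checked. Nothing came near it.

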